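# Load and wind the clockwork drying turner

## Robot

A 7-joint arm with a two-finger parallel gripper is mounted at the origin on the work surface. World frame = base frame: x ahead of the robot, y to its left, z up, the work surface at z = 0. Lengths are in m, angles in rad, forces in N, time in s.
With the tool pointing down it reaches from about 0.35 to 0.9 m from the base axis. Payload 8.1 kg.
Tool frame: the origin (TCP) lies at the very end of the fingers, on their centre line; the grasp point (between the pads) lies 19 mm behind it; z points along the fingers, y is the line along which they close (so a half turn about z gives the same grasp; the last joint's range is limited). The gripper opens to 92 mm and grips with 3 to 60 N. Pads are 19 mm wide; open, the fingers measure 130 mm over their backs; the gripper's body (75 mm by 190 mm) begins 47 mm behind the grasp point.
Start: joints at [-1.318, 0.434, 0.025, 1.573, -0.012, 1.134, -0.075], TCP at [0.218, 0.586, 0.227] pointing down, gripper open.
Joint ranges: [-2.62, 2.62], [-0.44, 2.09], [-1.27, 1.32], [0.08, 2.57], [-1.32, 4.46], [0.12, 2], [-2.74, 2.74]. Speed limits (rad/s): [2.22, 2.22, 3.01, 3.01, 3.14, 3.14, 3.14].

## Interface

Orientations are given as a rotation vector (axis times angle).
In Python, from cell import observe, get_image, sign_off, find_in, trace, place_of gives the robot as it stands. The module is installed in compiled form; this text tells all that it offers.
- The arm moves only by the shell command python3 -m handwheel 'ROWS' [OPENING] [FORCE]. ROWS is JSON, a list of rows, each a list of 6 numbers: the shift along the tool's x, y, z each as a share of 0.02 m, from -1 to 1, then the turn, a rotation vector about the tool's x, y, z each as a share of 4 degrees, from -1 to 1. A call has 1 to 8 rows; each row shifts and turns the commanded pose from where the row before left it, along the tool's axes as they then stand; what a row does not reach is not made up. A row lasts 1/12 s, in which the tool goes at most 41.7 mm and 7.16 degrees, less where a joint would pass 70% of its speed; a pose out of reach is approached as far as the arm can. A call with a number of a shift or a turn outside -1 to 1 is refused whole. A call with a gripper value outside its range is refused whole. OPENING is the opening, from 0 (shut) to 1 (fully open), set as the call begins (- or left out, the last holds). The fingers move at their own pace and stop on an object; FORCE is the grip in N (left out, the last holds). Time passes only in rows, so rows that do not move let the fingers close. It gives the time, the measured TCP pose, the force, the opening and the grip force at its end, in the units of the state.
- observe(): the state, without advancing time (a new reading comes with each control period).
- get_image(name): name is "side" or "top" or "wrist"; returns a dict with "image" (420x560x3 uint8, red, green, blue), "fx", "fy", "cx", "cy" (pixels), "position" and "orientation" of the camera in the world. Camera axes: x right, y down, z forward; pixel columns grow to the right and rows downward; lengths in m; the calibration is good to about 2 mm. The wrist camera is an equidistant fisheye: a pixel r from the principal point sees the ray r / f radians off the axis. A picture is of the moment at which its call begins. There is no depth.
- sign_off(): hands the job in; it is judged then, once.
Trained networks look in the newest picture that a camera, given by its name, has taken for a name from the list of things; names that differ only in an ending like _2 or _b are one class to them, and where a whole thing is asked for, a point or a joint stands for the part that bears it (a point fixed in the world has none). Each returns a list of dicts, best first, with "score" (0 to 1); they miss things now and then, are a little off and sometimes report something else, mostly with a low value. They report only what shows in the picture. A call takes as long as a camera call.
- find_in(label, camera): "rect" ([centre column, centre row, width, height] as shares, 0 to 1, of the picture: columns of its width, rows of its height, round what is visible of it).
- trace(label, camera): "region" (420x560 bool, what is visible of it) and "rect" ([centre column, centre row, width, height] as shares, 0 to 1, of the picture: columns of its width, rows of its height, round what is visible of it).
- place_of(label, camera): "point" ([column, row] as shares, 0 to 1, of the picture: columns of its width, rows of its height: a listed point, or the origin of a listed thing).
The state is a dict: "clock": time; "joints": joint angles; "dq": joint speeds; "joint_efforts": joint torques, N m; "position": TCP position; "ee_rot": TCP orientation; "force": force on the tool from outside, world axes, zero at the start; "ft_torque": the same for the moment, N m; "width": opening from 0.0 (shut) to 1.0 (fully open); "gripper_force": force on a finger pad.
Only numpy, scipy, OpenCV 4.12 (cv2) and the standard library are available. Lean on these libraries where they do the work, as an engineer would, in place of code of your own. Each camera call takes 0.05 s, during which the arm holds its last target. There are 200 camera calls.

## Task

Take the doll base blank on its wooden arbor from the low rack and lay it gently in the two notched posts of the clockwork turner, so that it rests level in both notches with the blank between the two posts. Then wind the turner's key clockwise, in as many partial turns as you need, until the spring is fully wound and the key stops. Leave the other things on the bench where they are.

Things in the scene. Friction and masses are not known exactly. Their poses are not given: they have to be found in the camera images.
- turner: Clockwork drying turner, fixed: wooden board 150 (x) x 400 (y) x 18 mm, origin at its underside's centre, z up. On its -y half two light posts, 20 mm thick, 34 mm wide, centred at y = -150 and -20 mm, x = 0, each with a 90 degree V-notch open to the top (mouth 37 mm wide, lips 98 mm above the bench, 110 mm clear between the posts). On its +y half, at y = 125 mm, the spring barrel with the key.
- barrel_face (a point): Middle of the spring barrel's top face, 101 mm above the bench, where the key's shaft comes out. The squat round wooden barrel is 110 mm in diameter, 60 mm high, with a brass band, and leans 35 degrees so that this face looks up and to the turner's -x side (to the robot). Axes parallel to the turner's.
- dial (a point): Centre of a small dial disc (56 mm, top 30 mm above the bench) on the turner between posts and barrel. Its brass pointer, 22 mm long, creeps round anticlockwise seen from above as the key is wound and reaches a small upright pin when fully wound. Not to be touched. Axes parallel to the turner's.
- saddle_mid (a point): Point midway between the two notches where the middle of the arbor belongs when seated: 90 mm above the bench, at x = 0, y = -85 mm on the turner; axes parallel to the turner's (the notches' line runs along y).
- arbor: Wooden rod 14 mm in diameter, 190 mm long, with a barrel-shaped beech doll base blank in its middle: 44 mm in diameter over the central 56 mm, 80 mm long with tapered ends (34 mm at the ends); about 250 g. Origin at the middle on the axis, y along the rod; both ends are alike. It starts lying level in the low rack, its axis 60 mm above the bench.
- rack: Low wooden rack fixed to the bench, board 90 (x) x 170 (y) x 12 mm, two V-notched posts 20 mm thick at y = -65 and +65 mm, lips 68 mm above the bench; origin at the centre of its underside. The arbor starts in its notches, along its y.
- key_grip (a point): Middle of the plain steel butterfly key's wing, 40 mm out from the barrel's face. The frame turns with the key: z is its axis, pointing out of the barrel (35 degrees from vertical), x along the wing, y across its flat faces. Wing 70 mm long (x), 10 mm thick (y), 32 mm high (z), lower edge 24 mm clear of the face; it looks the same after a half turn.
- key (a joint): Winding of the key in rad: grows as the key is turned clockwise seen from outside looking at the barrel's face; fully wound against its stop at 6.4; starts between 0 and 1.2. A ratchet-like friction holds it where it is left; turning takes 0.15 to 0.25 N m.
- chuck_jaw: Rusted steel stepped chuck jaw, 70 x 32 x 42 mm; origin under its centre. Bystander.
- burnisher: Horn-handled burnisher lying flat, 190 mm long along x, 26 mm thick; origin under its middle. Bystander.
- sanding_block: Round beech sanding block, 72 mm in diameter, 34 mm high; origin under its centre. Bystander.
- doll_head: Yellow-lacquered doll head, 62 mm in diameter, 61 mm high; origin under its centre. Bystander.
- doll: Plain wooden doll, 72 mm in diameter, 118 mm high; origin under its centre. Bystander.
- wax_tin: Flat round metal tin, 80 mm in diameter, 35 mm high; origin under its centre. Bystander.
- gouge: Turning gouge lying flat, 200 mm long along x, 28 mm thick; origin under its middle. Bystander.

How it is judged:
By the outcome, as a careful person would: the job done as asked, in the order asked, and still so for the second after the job is handed in, with the robot touching nothing.
It also fails if it takes over 72 s, if anything falls off the work surface, if the arm or the gripper's body presses on something with over 40 N, if the wrist force passes 120 N, or if a joint passes its speed limit or range.

## Working session

There is one attempt and no reset: what is moved stays moved. The work goes in short steps, Python scripts to look and compute and a shell command to move; the robot and the scene stay as the last step left them, time stands still between calls to the robot, and variables do not carry over. Pictures are saved under pics/ and viewed, at most 10 in all, crops included, and the job is handed in when it is done.

```bash
mkdir -p pics
cat > h.py <<'E'
import numpy as np, cv2
from scipy.spatial.transform import Rotation as R
from cell import observe, get_image, sign_off, find_in, trace, place_of
def rot(o):
    o=np.array(o,float)
    if o.shape==(3,3): return o
    return (R.from_rotvec(o) if o.size==3 else R.from_quat(o)).as_matrix()
def ray(im,px,fish):
    u,v=(px[0]-im['cx'])/im['fx'],(px[1]-im['cy'])/im['fy']
    if fish:
        r=np.hypot(u,v); d=np.array([u/r*np.sin(r),v/r*np.sin(r),np.cos(r)]) if r>1e-9 else np.array([0,0,1.])
    else: d=np.array([u,v,1.])
    d=rot(im['orientation'])@d
    return np.array(im['position']),d/np.linalg.norm(d)
def proj(im,p):
    c=rot(im['orientation']).T@(np.array(p)-im['position'])
    return np.array([im['cx']+im['fx']*c[0]/c[2],im['cy']+im['fy']*c[1]/c[2]])
def tri(rays):
    A=np.zeros((3,3));b=np.zeros(3)
    for o,d in rays:
        M=np.eye(3)-np.outer(d,d);A+=M;b+=M@o
    p=np.linalg.solve(A,b)
    return p,max(np.linalg.norm((np.eye(3)-np.outer(d,d))@(p-o)) for o,d in rays)
def atz(o,d,z): return o+d*(z-o[2])/d[2]
def save(im,n): cv2.imwrite('pics/'+n+'.png',im['image'][:,:,::-1])
E
cat > look.py <<'E'
from h import *
ims={c:get_image(c) for c in ('side','top','wrist')}
for c,i in ims.items(): save(i,'a_'+c); print(c,i['position'],np.array(i['orientation']).round(3).tolist(),i['fx'],i['cx'],i['cy'])
for l in ['turner','barrel_face','dial','saddle_mid','arbor','rack','key_grip','chuck_jaw','burnisher','sanding_block','doll_head','doll','wax_tin','gouge']:
    rs=[]
    for c in ('side','top','wrist'):
        q=place_of(l,c)
        if q:
            px=np.array(q[0]['point'])*[560,420]; r=ray(ims[c],px,c=='wrist')
            print(l,c,px.round(1),round(q[0]['score'],2),atz(*r,0).round(3))
            if q[0]['score']>.3 and c!='wrist': rs.append(r)
    if len(rs)>1: p,e=tri(rs); print('  3D',p.round(4),'err',round(e,4))
s=observe(); print(s)
a=ims['side']['image'];b=ims['top']['image']
cv2.imwrite('pics/a_both.png',np.vstack([cv2.resize(a,(400,300)),cv2.resize(b,(400,300))])[:,:,::-1])
E
python3 look.py
```

```text
side [ 0.37529116 -0.97198999  0.9632305 ] [-2.261, 0.26, -0.094] 393.3460447110891 279.93969899756047 208.52648624260254
top [ 0.31374765 -0.00548958  1.4061152 ] [-2.114, 2.131, -0.19] 386.13589682576736 280.5530440362913 207.60922729982983
wrist [0.14041027 0.61595685 0.38442673] [2.358, 1.64, 0.257] 325.19226210127806 282.8591931196954 214.32829739188543
turner side [278.3 218.5] 0.83 [0.587 0.085 0.   ]
turner top [253.4 204.8] 0.69 [0.587 0.102 0.   ]
  3D [ 0.5903  0.1034 -0.0163] err 0.0
barrel_face side [266.5 175.1] 0.56 [0.597 0.365 0.   ]
barrel_face top [216.4 203.9] 0.7 [0.592 0.24  0.   ]
  3D [0.5725 0.2218 0.1029] err 0.0012
dial side [286.5 204.6] 0.69 [0.634 0.156 0.   ]
dial top [245.3 191.1] 0.98 [0.639 0.133 0.   ]
  3D [0.6314 0.1307 0.0221] err 0.0029
saddle_mid side [285.2 211.8] 0.63 [0.62  0.116 0.   ]
saddle_mid top [280.8 198.6] 0.92 [0.61 0.   0.  ]
  3D [ 5.910e-01 -1.000e-04  1.023e-01] err 0.0028
arbor side [301.9 299.9] 0.72 [ 0.577 -0.285  0.   ]
arbor top [371.6 206. ] 0.86 [ 0.579 -0.336  0.   ]
  3D [ 0.5672 -0.323   0.0533] err 0.0016
rack side 
[... 1385 characters left out ...]
 0.003
{'clock': 2.25, 'joints': array([-1.31759459,  0.43446584,  0.02498719,  1.57319684, -0.0116258 ,
        1.1339829 , -0.07508381]), 'dq': array([ 0.00053937, -0.00055303,  0.0006494 , -0.00211352, -0.00077934,
        0.00201187,  0.00124842]), 'joint_efforts': array([-2.05341444e-04, -6.67658257e+01,  9.83852930e-01, -3.14796996e+01,
       -6.06392906e-02,  3.28267633e-02,  3.03551224e-05]), 'position': array([0.21773058, 0.5858716 , 0.22676415]), 'ee_rot': array([-5.56052311e-01, -3.09198297e+00, -1.46755971e-04]), 'force': array([-0.60306434, -0.60908353, -0.31426954]), 'ft_torque': array([ 0.00226811, -0.02137108,  0.02670473]), 'gripper_force': 0.0, 'width': 0.9977805648401888}
```

View image.

Run:
```python
import cv2,numpy as np
s=cv2.imread('pics/a_side.png');t=cv2.imread('pics/a_top.png')
s=cv2.resize(s[130:350,180:420],None,fx=1.65,fy=1.65,interpolation=cv2.INTER_CUBIC);t=cv2.resize(t[130:290,110:450],None,fx=2.33,fy=2.33,interpolation=cv2.INTER_CUBIC)
cv2.imwrite('pics/c_t.png',t);cv2.imwrite('pics/c_s.png',cv2.resize(cv2.imread('pics/a_side.png')[140:350,190:410],None,fx=2.8,fy=2.8,interpolation=cv2.INTER_CUBIC))
```

```text
(no output)
```

View pics/c_t.png

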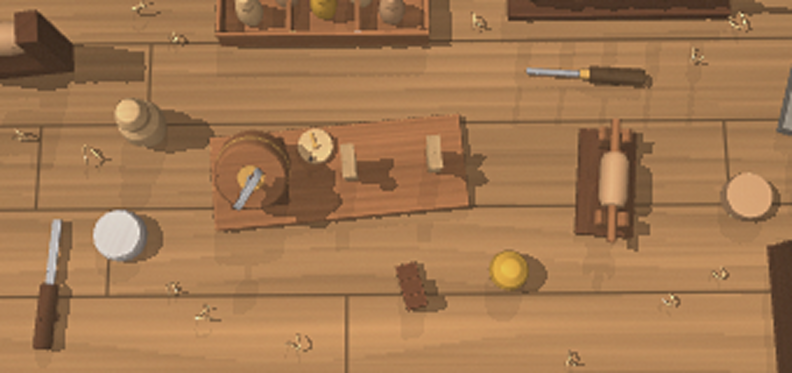

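View pics/c_s.png

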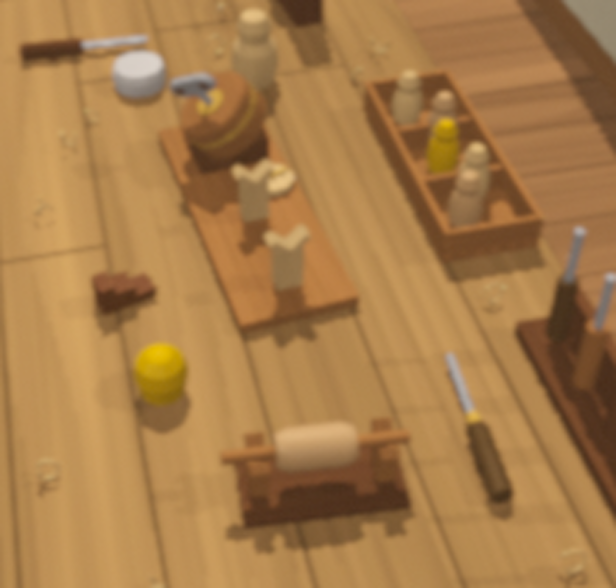

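The top picture shows the turner lying across the bench. In the crop, the barrel and key are near (250,185), the dial is at (315,145), and the posts are at (348,160) and (434,152). The arbor is in the rack at (612,180), lying almost along world x. The side picture agrees with this. I'm moving over the turner now to look closer.

```bash
python3 -m handwheel '[[-0.98,-0.81,-0.4,0,0,0],[-0.98,-0.81,-0.4,0,0,0],[-0.98,-0.81,-0.4,0,0,0],[-0.98,-0.81,-0.4,0,0,0],[-0.98,-0.81,-0.4,0,0,0],[-0.98,-0.81,-0.4,0,0,0],[-0.98,-0.81,-0.2,0,0,0],[-0.98,-0.81,-0.2,0,0,0]]' 1
python3 -m handwheel '[[-0.98,-0.81,-0.1,0,0,0],[-0.98,-0.81,0,0,0,0],[-0.98,-0.81,0,0,0,0],[-0.98,-0.81,0,0,0,0],[-0.98,-0.81,0,0,0,0],[-0.98,-0.81,0,0,0,0],[0,0,0,0,0,0],[0,0,0,0,0,0]]' 1
cat > lk.py <<'E'
import sys; from h import *
ims={c:get_image(c) for c in ('side','top','wrist')}; n=sys.argv[1]
import pickle; obs=pickle.load(open('obs.pkl','rb')) if len(sys.argv)>2 and __import__('os').path.exists('obs.pkl') else {}
w=ims['wrist']; save(w,n); Rw=rot(w['orientation'])
print('cam',w['position'].round(3) if hasattr(w['position'],'round') else w['position'],'fwd',Rw[:,2].round(3))
for l in sys.argv[3].split(','):
    q=place_of(l,'wrist')
    if q:
        px=np.array(q[0]['point'])*[560,420]; r=ray(w,px,True); obs.setdefault(l,[]).append((r,q[0]['score'])); print(l,px.round(),round(q[0]['score'],2))
    if l in obs and len(obs[l])>1: p,e=tri([a for a,b in obs[l]]); print('   3D',p.round(4),round(e,4))
pickle.dump(obs,open('obs.pkl','wb'))
s=observe();print(s['clock'],s['position'].round(4),rot(s['ee_rot']).round(3).tolist(),s['joints'].round(2))
E
python3 lk.py w1 1 turner,barrel_face,dial,saddle_mid,key_grip,arbor,rack
```

```text
clock: 2.92
position: [0.3201, 0.4088, 0.2834]
ee_rot: [0.556, 3.092, 0.001]
force: [0.7, 0.4, 0.2]
width: 0.998
gripper_force: 0.0
clock: 3.58
position: [0.3967, 0.2765, 0.285]
ee_rot: [0.561, 3.091, 0.001]
force: [-1.4, 0.4, 0.0]
width: 0.999
gripper_force: 0.0
cam [0.318 0.309 0.443] fwd [ 0.289 -0.107 -0.951]
turner [219. 318.] 0.71
barrel_face [286. 328.] 0.76
dial [248. 343.] 0.69
saddle_mid [167. 368.] 0.8
key_grip [277. 329.] 0.77
rack [168. 372.] 0.5
4.0833 [0.3957 0.278  0.2847] [[-0.938, 0.348, -0.0], [0.348, 0.938, -0.0], [0.0, -0.0, -1.0]] [-0.88  0.15  0.18  1.83 -0.03  1.17  0.53]
```

View pics/w1.png

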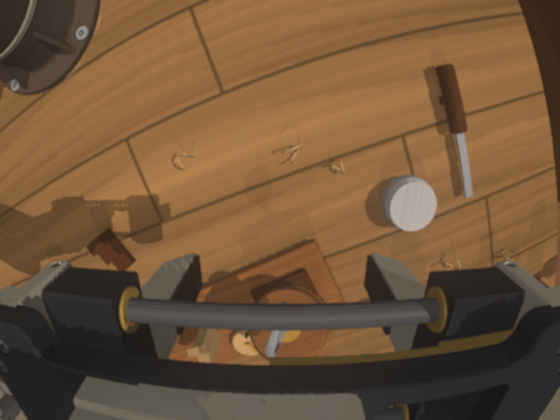

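```bash
python3 -m handwheel '[[-1,-0.17,-0.2,0,0,0],[-1,-0.17,-0.2,0,0,0],[-1,-0.17,-0.2,0,0,0],[-1,-0.17,-0.2,0,0,0],[-1,-0.17,-0.2,0,0,0],[-1,-0.17,-0.2,0,0,0],[-1,-0.17,-0.2,0,0,0],[-1,-0.17,-0.2,0,0,0]]'
python3 -m handwheel '[[-1,-0.17,0,0,0,0],[-1,-0.17,0,0,0,0],[-1,-0.17,0,0,0,0],[-1,-0.17,0,0,0,0],[-1,-0.17,0,0,0,0],[-1,-0.17,0,0,0,0],[-1,-0.17,0,0,0,0],[-1,-0.17,0,0,0,0]]'
python3 -m handwheel '[[-1,-0.17,0,0,0,0],[-1,-0.17,0,0,0,0],[-1,-0.17,0,0,0,0],[0,0,0,0,0,0],[0,0,0,0,0,0]]'
rm -f obs.pkl; python3 lk.py w2 1 turner,barrel_face,dial,saddle_mid,key_grip,arbor,rack
```

```text
clock: 4.75
position: [0.5371, 0.196, 0.3169]
ee_rot: [-0.555, -3.092, -0.0]
force: [-0.7, 0.1, -0.1]
width: 1.0
gripper_force: 0.0
clock: 5.42
position: [0.6777, 0.1149, 0.3165]
ee_rot: [-0.555, -3.092, 0.0]
force: [-0.2, 1.0, -0.2]
width: 1.0
gripper_force: 0.0
clock: 5.83
position: [0.73, 0.0839, 0.3157]
ee_rot: [-0.558, -3.091, 0.001]
force: [-0.3, 0.3, -0.5]
width: 1.0
gripper_force: 0.0
cam [0.652 0.116 0.475] fwd [ 0.288 -0.107 -0.952]
barrel_face [342.  19.] 0.92
dial [289.  96.] 0.59
saddle_mid [186. 106.] 0.86
key_grip [ 88. 258.] 0.39
arbor [ 18. 177.] 0.66
rack [342.  20.] 0.62
6.3333 [0.7294 0.085  0.317 ] [[-0.937, 0.348, 0.0], [0.348, 0.937, 0.0], [-0.0, 0.0, -1.0]] [-0.36  0.59  0.34  1.12 -0.19  1.45  1.16]
```

View pics/w2.png

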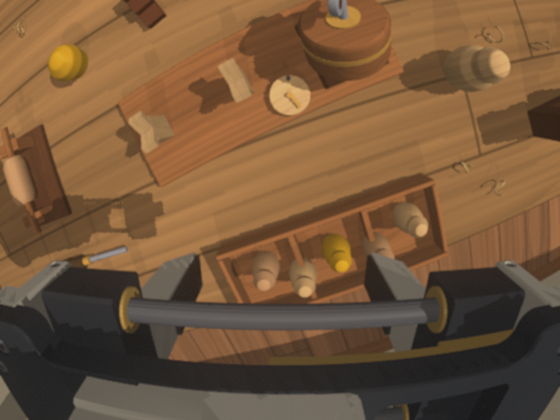

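The wrist picture shows the turner. Board corners are at about (121,108), (162,185) and (398,70), the post tops at (235,75) and (145,128), the dial at (290,96), and the arbor at (18,180). Next I'll compute the poses.

```bash
cat > fit.py <<'E'
from h import *
import pickle
w=get_image('wrist'); t=get_image('top'); s=get_image('side')
for n,px in dict(A=(121,108),B=(162,185),C=(398,70)).items(): print(n,atz(*ray(w,px,True),.018).round(4))
obs={}
for l in ['barrel_face','dial','saddle_mid','arbor']:
    for c,im in (('wrist',w),('top',t),('side',s)):
        q=place_of(l,c)
        if q and q[0]['score']>.5:
            z=dict(barrel_face=.101,dial=.03,saddle_mid=.09,arbor=.06)[l]
            px=np.array(q[0]['point'])*[560,420]; r=ray(im,px,c=='wrist'); obs.setdefault(l,[]).append(r); print(l,c,px.round(),round(q[0]['score'],2),atz(*r,z).round(4))
    if len(obs.get(l,[]))>1: p,e=tri(obs[l]); print('  3D',p.round(4),round(e,4))
# arbor direction from top mask and wrist
for c,im in (('top',t),('wrist',w)):
    q=trace('arbor',c)
    if q:
        v,u=np.nonzero(q[0]['region']); P=np.array([atz(*ray(im,(a+.5,b+.5),c=='wrist'),.06)[:2] for a,b in zip(u,v)])
        m=P.mean(0);e=np.linalg.eigh(np.cov((P-m).T))[1][:,1]; k=(P-m)@e; print('arbor',c,m.round(4),'ang',np.degrees(np.arctan2(e[1],e[0])).round(1),'mid',(m+e*(k.max()+k.min())/2).round(4),(k.max()-k.min()).round(3))
E
python3 fit.py
```

```text
A [ 0.5491 -0.1057  0.018 ]
B [ 0.684 -0.091  0.018]
C [0.6449 0.2936 0.018 ]
barrel_face wrist [346.  17.] 0.78 [0.5684 0.223  0.101 ]
barrel_face top [221. 205.] 0.63 [0.5687 0.2051 0.101 ]
barrel_face side [266. 175.] 0.63 [0.571  0.2242 0.101 ]
  3D [0.569  0.2117 0.1104] 0.0085
dial wrist [291.  94.] 0.93 [0.6328 0.1344 0.03  ]
dial side [291. 203.] 0.7 [0.643  0.1237 0.03  ]
  3D [0.6387 0.1328 0.0241] 0.0064
saddle_mid wrist [186. 106.] 0.84 [0.601  0.0112 0.09  ]
saddle_mid top [276. 196.] 0.8 [0.6012 0.0152 0.09  ]
saddle_mid side [284. 212.] 0.67 [0.5926 0.0123 0.09  ]
  3D [0.5984 0.0134 0.0895] 0.0055
arbor wrist [ 19. 179.] 0.96 [ 0.5658 -0.3237  0.06  ]
arbor top [372. 211.] 0.76 [ 0.5482 -0.3219  0.06  ]
arbor side [304. 298.] 0.56 [ 0.572  -0.3232  0.06  ]
  3D [ 0.5621 -0.3238  0.0586] 0.0135
arbor top [ 0.56   -0.3274] ang 175.4 mid [ 0.5631 -0.3277] 0.181
arbor wrist [ 0.5668 -0.3255] ang 174.8 mid [ 0.5671 -0.3255] 0.194
```

```bash
python3 -m handwheel '[[0.02,-1,0.08,0,0,0],[0.02,-1,0.08,0,0,0],[0.02,-1,0.08,0,0,0],[0.02,-1,0.08,0,0,0],[0.02,-1,0.08,0,0,0],[0.02,-1,0.08,0,0,0],[0.02,-1,0.08,0,0,0],[0.02,-1,0.08,0,0,0]]'
python3 -m handwheel '[[0.02,-1,0.08,0,0,0],[0.02,-1,0.08,0,0,0],[0.02,-1,0.08,0,0,0],[0.02,-1,0.08,0,0,0],[0.02,-1,0.08,0,0,0],[0.02,-1,0.08,0,0,0],[0.02,-1,0.08,0,0,0],[0.02,-1,0.08,0,0,0]]'
python3 -m handwheel '[[0.02,-1,0.08,0,0,0],[0.02,-1,0.08,0,0,0],[0.02,-1,0.08,0,0,0],[0.02,-1,0.08,0,0,0],[0.02,-1,0.08,0,0,0],[0.02,-1,0.08,0,0,0],[0,0,0,0,0,0]]'
python3 -m handwheel '[[0,0,0.7,0,0,-0.96],[0,0,0.7,0,0,-0.96],[0,0,0.7,0,0,-0.96],[0,0,0.7,0,0,-0.96],[0,0,0,0,0,0],[0,0,0,0,0,0]]'
cat > arb.py <<'E'
import sys; from h import *
s=observe(); T=rot(s['ee_rot']); print(s['clock'],s['position'].round(4),T.round(3).tolist(),s['joints'].round(2))
z=float(sys.argv[1])
for c in sys.argv[2].split(','):
    im=get_image(c)
    if c=='wrist': save(im,sys.argv[3])
    q=place_of('arbor',c)
    if q: print(c,'place',atz(*ray(im,np.array(q[0]['point'])*[560,420],c=='wrist'),z).round(4),round(q[0]['score'],2))
    q=trace('arbor',c)
    if q:
        v,u=np.nonzero(q[0]['region']); P=np.array([atz(*ray(im,(a+.5,b+.5),c=='wrist'),z)[:2] for a,b in zip(u,v)])
        m=P.mean(0);e=np.linalg.eigh(np.cov((P-m).T))[1][:,1]; k=(P-m)@e; print(c,m.round(4),'ang',np.degrees(np.arctan2(e[1],e[0])).round(1),'mid',(m+e*(k.max()+k.min())/2).round(4),(k.max()-k.min()).round(3),round(q[0]['score'],2))
E
python3 arb.py .06 wrist,top,side w3
```

```text
clock: 7.85
position: [0.6704, -0.065, 0.304]
ee_rot: [0.556, 3.092, 0.0]
force: [0.2, -0.8, -0.5]
width: 0.998
gripper_force: 0.0
clock: 8.52
position: [0.6117, -0.2139, 0.2912]
ee_rot: [0.556, 3.092, 0.0]
force: [-0.7, -0.6, 0.2]
width: 0.999
gripper_force: 0.0
clock: 9.1
position: [0.5651, -0.3297, 0.2815]
ee_rot: [-0.565, -3.089, 0.005]
force: [-1.0, -0.6, 0.1]
width: 0.999
gripper_force: 0.0
clock: 9.6
position: [0.5679, -0.3241, 0.2252]
ee_rot: [-0.141, -3.137, -0.001]
force: [0.1, -0.2, 0.7]
width: 0.997
gripper_force: 0.0
9.6 [ 0.5679 -0.3241  0.2252] [[-0.996, 0.089, -0.001], [0.089, 0.996, 0.001], [0.001, 0.001, -1.0]] [ 0.23  0.49  0.32  1.52 -0.17  1.16  2.06]
wrist place [ 0.5666 -0.3279  0.06  ] 0.76
wrist [ 0.5651 -0.3246] ang 174.6 mid [ 0.5698 -0.3251] 0.195 0.83
top place [ 0.5559 -0.3326  0.06  ] 0.44
top [ 0.5573 -0.3247] ang 151.7 mid [ 0.5575 -0.3249] 0.077 0.63
side place [ 0.565  -0.3354  0.06  ] 0.86
side [ 0.5656 -0.3273] ang 175.2 mid [ 0.5668 -0.3274] 0.181 0.97
```

View pics/w3.png

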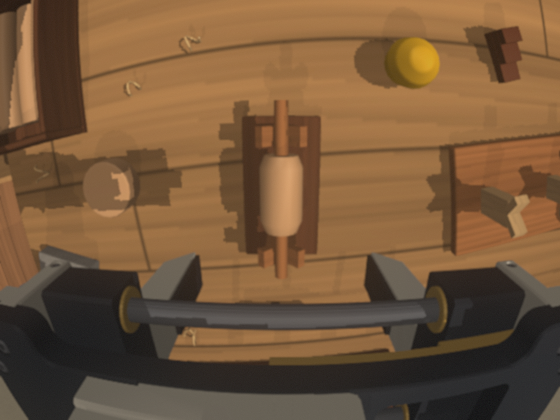

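The arbor is at (282,195) in the picture, upright and midway between the fingers, so the gripper is lined up. Going down now.

```bash
python3 -m handwheel '[[0.05,-0.08,1,0,0,0],[0,0,1,0,0,0],[0,0,1,0,0,0],[0,0,1,0,0,0],[0,0,1,0,0,0],[0,0,1,0,0,0],[0,0,1,0,0,0],[0,0,1,0,0,0]]'
python3 -m handwheel '[[0,0,0.6,0,0,0],[0,0,0.6,0,0,0],[0,0,0,0,0,0],[0,0,0,0,0,0]]'
python3 -m handwheel '[[0,0,0,0,0,0],[0,0,0,0,0,0],[0,0,0,0,0,0],[0,0,0,0,0,0],[0,0,0,0,0,0],[0,0,0,0,0,0]]' 0.35 25
```

```text
clock: 10.72
position: [0.5671, -0.3262, 0.0648]
ee_rot: [0.138, 3.138, -0.0]
force: [-0.5, 0.4, 0.1]
width: 1.006
gripper_force: 0.0
clock: 11.05
position: [0.5669, -0.3262, 0.0415]
ee_rot: [-0.138, -3.138, -0.0]
force: [-0.2, -0.2, 0.3]
width: 0.998
gripper_force: 0.0
clock: 11.55
position: [0.567, -0.3262, 0.0418]
ee_rot: [0.138, 3.138, -0.0]
force: [0.5, 0.1, -0.2]
width: 0.614
gripper_force: 0.0
```

```bash
python3 -m handwheel '[[0,0,0,0,0,0],[0,0,0,0,0,0],[0,0,0,0,0,0],[0,0,0,0,0,0],[0,0,0,0,0,0]]' 0.35 25
python3 -m handwheel '[[0,0,-0.3,0,0,0],[0,0,-0.5,0,0,0],[0,0,-1,0,0,0],[0,0,-1,0,0,0],[0,0,-1,0,0,0],[0,0,-1,0,0,0],[0,0,-1,0,0,0],[0,0,-1,0,0,0]]'
python3 -c "
from h import *;s=observe();print(s['joints'].round(2),s['position'],s['width'],s['gripper_force'])"
```

```text
clock: 11.97
position: [0.5669, -0.3262, 0.0415]
ee_rot: [0.138, 3.139, -0.0]
force: [-0.1, -0.7, 0.8]
width: 0.474
gripper_force: 25.0
clock: 12.63
position: [0.5668, -0.3261, 0.1795]
ee_rot: [0.138, 3.138, -0.0]
force: [1.3, 0.7, -1.5]
width: 0.473
gripper_force: 25.0
[ 0.24  0.53  0.31  1.57 -0.18  1.07  2.08] [ 0.56676003 -0.32609355  0.17945342] 0.4728217269962419 24.998996257781982
```

```bash
python3 -m handwheel '[[0,1,-0.3,0,0,0],[0,1,-0.3,0,0,0],[0,1,-0.3,0,0,0],[0,1,-0.3,0,0,0],[0,1,0,0,0,0],[0,1,0,0,0,0],[0,1,0,0,0,0],[0,1,0,0,0,0]]'
python3 -m handwheel '[[0,1,0,0,0,0],[0,1,0,0,0,0],[0,1,0,0,0,0],[0,1,0,0,0,0],[0,1,0,0,0,0],[0,1,0,0,0,0],[0,1,0,0,0,0],[0,1,0,0,0,0]]'
python3 -m handwheel '[[0,1,0,0,0,0],[0,0,0,0,0,-0.97],[0,0,0,0,0,-0.97],[0,0,0,0,0,-0.97],[0,0,0,0,0,-0.97],[0,0,0,0,0,-0.97],[0,0,0,0,0,-0.97],[0,0,0,0,0,-0.97]]'
python3 -m handwheel '[[0,0,0,0,0,-0.97],[0,0,0,0,0,-0.97],[0,0,0,0,0,-0.97],[0,0,0,0,0,-0.97],[0,0,0,0,0,-0.97],[0,0,0,0,0,-0.97],[0,0,0,0,0,-0.97],[0,0,0,0,0,-0.97]]'
python3 -m handwheel '[[0,0,0,0,0,-0.97],[0,0,0,0,0,-0.97],[0,0,0,0,0,-0.97],[0,0,0,0,0,-0.97],[0,0,0,0,0,-0.97],[0,0,0,0,0,-0.97],[0,0,0,0,0,-0.97],[0,0,0,0,0,-0.97]]'
python3 -m handwheel '[[0,0,0,0,0,-0.97],[0,0,0,0,0,-0.97],[0,0,0,0,0,-0.97],[0,0,0,0,0,0],[0,0,0,0,0,0]]'
cat > post.py <<'E'
import sys; from h import *
s=observe(); T=rot(s['ee_rot']); print(s['clock'],s['position'].round(4),T.round(3).tolist(),s['joints'].round(2))
w=get_image('wrist');t=get_image('top');sd=get_image('side');save(w,sys.argv[1])
for c,im in (('wrist',w),('top',t),('side',sd)):
  for l,z in (('saddle_mid',.09),('dial',.03),('barrel_face',.101)):
    q=place_of(l,c)
    if q: px=np.array(q[0]['point'])*[560,420];print(c,l,px.round(),atz(*ray(im,px,c=='wrist'),z).round(4),round(q[0]['score'],2))
E
python3 post.py w4
```

```text
clock: 13.3
position: [0.5808, -0.1658, 0.2025]
ee_rot: [0.138, 3.138, 0.0]
force: [0.0, -0.6, -2.0]
width: 0.47
gripper_force: 25.0
clock: 13.97
position: [0.5949, -0.0065, 0.2024]
ee_rot: [0.138, 3.138, 0.0]
force: [0.2, -0.2, -1.2]
width: 0.474
gripper_force: 25.0
clock: 14.63
position: [0.5966, 0.0124, 0.2024]
ee_rot: [-0.608, 3.082, -0.0]
force: [-0.3, 0.4, -2.3]
width: 0.471
gripper_force: 25.0
clock: 15.3
position: [0.5966, 0.0123, 0.2024]
ee_rot: [-1.41, 2.807, -0.001]
force: [-0.3, 0.1, -1.8]
width: 0.467
gripper_force: 25.0
clock: 15.97
position: [0.5968, 0.0126, 0.2027]
ee_rot: [-2.11, 2.327, -0.003]
force: [0.0, -0.5, -3.5]
width: 0.477
gripper_force: 25.0
clock: 16.38
position: [0.5966, 0.0117, 0.2014]
ee_rot: [-2.328, 2.109, 0.002]
force: [-0.1, -0.4, -2.5]
width: 0.476
gripper_force: 25.0
16.3833 [0.5966 0.0117 0.2014] [[0.099, -0.995, -0.001], [-0.995, -0.099, 0.001], [-0.001, 0.001, -1.0]] [ 0.46  0.56 -0.86  1.63  0.45  1.17  2.74]
wrist dial [438. 176.] [ 0.4282 -0.0261  0.03  ] 0.47
top saddle_mid [278. 196.] [0.5987 0.0111 0.09  ] 0.69
top dial [247. 192.] [0.6287 0.1247 0.03  ] 0.67
top barrel_face [220. 208.] [0.5558 0.2108 0.101 ] 0.68
side saddle_mid [288. 210.] [0.6081 0.0213 0.09  ] 0.85
side dial [288. 205.] [0.6309 0.1197 0.03  ] 0.88
side barrel_face [267. 173.] [0.5778 0.2394 0.101 ] 0.62
```

View pics/w4.png

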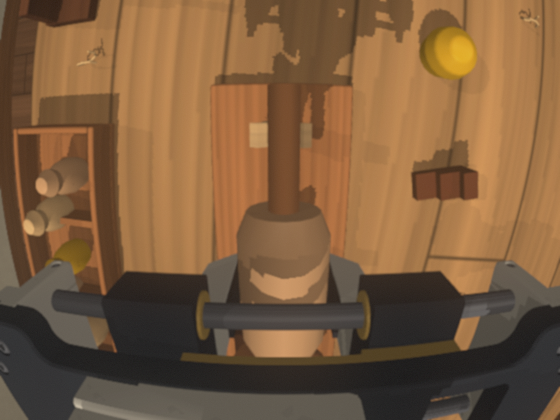

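The picture shows the arbor gripped and pointing along the board. The -y post top spans (249..313, 122..147), the rod spans 268..300 at row 135, and the board edges are at columns 213 and 352. Next I'll compute the offset.

Run:
```python
from h import *
w=get_image('wrist')
T=rot(observe()['ee_rot']);p=observe()['position']
f=lambda u,v,z:(T.T@(atz(*ray(w,(u,v),True),z)-p)*1000).round(1)
for n,a in dict(postL=(249,135,.098),postR=(313,135,.098),postfar=(281,122,.098),postnear=(281,147,.098),rodL=(268,135,.22),rodR=(300,135,.22),rodL2=(268.5,185,.22),rodR2=(300,185,.22),rodend=(284,84,.22),bL=(213,135,.018),bR=(352,135,.018),bL2=(212,90,.018),bR2=(351,90,.018),bL3=(213,240,.018),bR3=(347,240,.018),bend=(282,86,.018)).items(): print(n,f(*a))
```

```text
postL [ 65.1 -28.6 103.5]
postR [ 65.   22.7 103.5]
postfar [ 75.3  -3.  103.5]
postnear [ 55.1  -3.  103.5]
rodL [ 73.3  -7.8 -18.5]
rodR [ 73.3   5.8 -18.5]
rodL2 [ 51.2  -7.8 -18.5]
rodR2 [ 51.2   6.1 -18.5]
rodend [ 95.2  -1.  -18.5]
bL [ 60.6 -75.5 183.5]
bR [ 60.6  71.7 183.5]
bL2 [108.8 -75.5 183.5]
bR2 [108.7  69.6 183.5]
bL3 [-58.8 -82.1 183.5]
bR3 [-58.7  72.4 183.5]
bend [111.   -2.4 183.5]
```

```bash
python3 -m handwheel '[[0,-0.1,0.8,0,0,0],[0,0,1,0,0,0],[0,0,1,0,0,0],[0,0,1,0,0,0],[0,0,1,0,0,0],[0,0,0.8,0,0,0],[0,0,0.3,0,0,0],[0,0,0,0,0,0]]'
python3 -m handwheel '[[0,0,0.1,0,0,0],[0,0,0.1,0,0,0],[0,0,0,0,0,0]]'
python3 -m handwheel '[[0,0,0.1,0,0,0],[0,0,0,0,0,0]]'
```

```text
clock: 17.7
position: [0.5978, 0.0125, 0.0821]
ee_rot: [2.331, -2.104, -0.003]
force: [0.4, -0.4, -1.5]
width: 0.472
gripper_force: 25.0
clock: 17.95
position: [0.5992, 0.0128, 0.0802]
ee_rot: [-2.331, 2.105, -0.001]
force: [0.8, -0.0, -2.1]
width: 0.472
gripper_force: 25.0
clock: 18.12
position: [0.5989, 0.0127, 0.0778]
ee_rot: [-2.331, 2.105, -0.001]
force: [-0.2, -0.9, -1.7]
width: 0.471
gripper_force: 25.0
```

```bash
python3 -m handwheel '[[0,0,0.1,0,0,0],[0,0,0.1,0,0,0],[0,0,0,0,0,0]]'
python3 -m handwheel '[[0,0,0.07,0,0,0],[0,0,0,0,0,0]]'
python3 -m handwheel '[[0,0,0.07,0,0,0],[0,0,0,0,0,0]]'
```

```text
clock: 18.37
position: [0.5985, 0.0127, 0.0732]
ee_rot: [2.332, -2.105, -0.0]
force: [-1.0, -0.2, -2.4]
width: 0.473
gripper_force: 25.0
clock: 18.53
position: [0.5988, 0.0128, 0.0721]
ee_rot: [-2.332, 2.105, 0.0]
force: [0.1, 0.0, -1.0]
width: 0.468
gripper_force: 25.0
clock: 18.7
position: [0.5993, 0.0129, 0.0715]
ee_rot: [-2.33, 2.105, -0.001]
force: [-1.2, -0.6, 5.9]
width: 0.47
gripper_force: 25.1
```

```bash
python3 -m handwheel '[[0,0,0,0,0,0],[0,0,0,0,0,0],[0,0,0,0,0,0],[0,0,0,0,0,0],[0,0,0,0,0,0]]' 0.85 10
python3 -m handwheel '[[0,0,-0.3,0,0,0],[0,0,-0.5,0,0,0],[0,0,-1,0,0,0],[0,0,-1,0,0,0],[0,0,-1,0,0,0],[0,0,-1,0,0,0],[0,0,-1,0,0,0],[0,0,-1,0,0,0]]' 1
python3 -m handwheel '[[1,0,-0.2,0,0,0],[1,0,-0.2,0,0,0],[1,0,-0.2,0,0,0],[1,0,-0.2,0,0,0],[0,0,0,0,0,0]]' 1
python3 arb.py .09 wrist,top,side w5
```

```text
clock: 19.12
position: [0.5987, 0.0128, 0.0706]
ee_rot: [2.332, -2.105, -0.0]
force: [-0.7, -0.4, 0.6]
width: 0.788
gripper_force: 0.0
clock: 19.78
position: [0.5987, 0.013, 0.2089]
ee_rot: [-2.332, 2.104, -0.001]
force: [1.1, -0.9, -0.0]
width: 1.0
gripper_force: 0.0
clock: 20.2
position: [0.6077, -0.0724, 0.2234]
ee_rot: [2.324, -2.113, 0.002]
force: [-0.9, 0.1, -0.1]
width: 1.002
gripper_force: 0.0
20.2 [ 0.6077 -0.0724  0.2234] [[0.095, -0.995, 0.0], [-0.995, -0.095, -0.002], [0.002, -0.0, -1.0]] [ 0.72  0.68 -1.16  1.55  0.64  1.33  2.73]
wrist place [0.6047 0.0099 0.09  ] 0.84
wrist [ 0.6016 -0.0033] ang 95.6 mid [0.5998 0.0155] 0.197 0.78
top place [0.5916 0.0219 0.09  ] 0.55
top [0.5958 0.0164] ang 95.5 mid [0.5965 0.0095] 0.187 0.81
side place [0.599  0.0053 0.09  ] 0.7
side [0.5997 0.0041] ang 93.5 mid [ 0.6001 -0.0025] 0.171 0.71
```

Run:
```python
import cv2
from h import *
s=get_image('side')['image'][:,:,::-1][130:270,210:350]; w=cv2.imread('pics/w5.png')
t=get_image('top')['image'][:,:,::-1][150:250,180:320]
cv2.imwrite('pics/c5.png',np.hstack([cv2.resize(s,(400,400),interpolation=3),np.vstack([cv2.resize(t,(350,250),interpolation=3),cv2.resize(w,(350,150))])]))
```

```text
(no output)
```

View pics/c5.png

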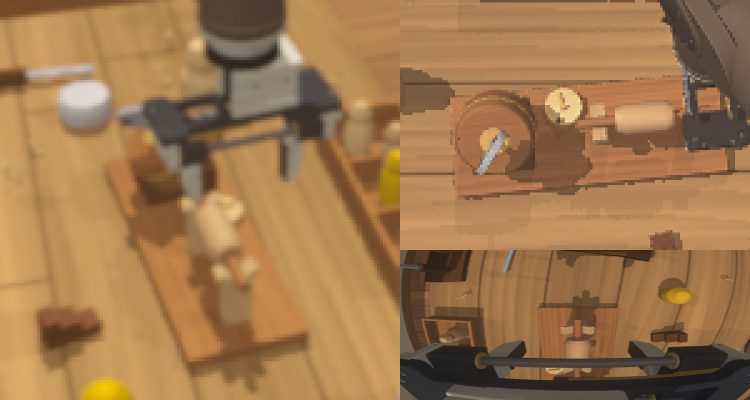

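The arbor lies seated in both notches: the crops show the rod in both posts, with the blank between them. Next is the key, and I need the rotation to face along its axis.

```bash
python3 -m handwheel '[[-0.98,0.42,-0.5,0,0,0],[-0.98,0.42,-0.5,0,0,0],[-0.98,0.42,-0.5,0,0,0],[-0.98,0.42,-0.2,0,0,0],[-0.98,0.42,0,0,0,0],[-0.98,0.42,0,0,0,0],[-0.98,0.42,0,0,0,0],[-0.98,0.42,0,0,0,0]]' 1
python3 -m handwheel '[[-0.98,0.42,0,0,0,0],[-0.98,0.42,0,0,0,0],[-0.98,0.42,0,0,0,0],[-0.98,0.42,0,0,0,0],[-0.98,0.42,0,0,0,0],[-0.98,0.42,0,0,0,0],[-0.98,0.42,0,0,0,0],[0,0,0,0,0,0]]' 1
cat > kf.py <<'E'
from h import *
yaw=np.radians(5.6); c,s_=np.cos(yaw),np.sin(yaw)
ex=np.array([c,s_,0]);ey=np.array([-s_,c,0]);ez=np.array([0,0,1.])
a=np.radians(35); n=-np.sin(a)*ex+np.cos(a)*ez; exp_=np.cos(a)*ex+np.sin(a)*ez
def Rt(phi):
    f=np.radians(phi); ty=np.cos(f)*exp_+np.sin(f)*ey; tz=-n
    return np.column_stack([np.cross(ty,tz),ty,tz])
def todo(phi,tgt=None):
    s=observe();T=rot(s['ee_rot'])
    print('t',round(s['clock'],2),'pos',s['position'].round(4),'j',s['joints'].round(2))
    print('rotvec/4deg',(np.degrees(R.from_matrix(T.T@Rt(phi)).as_rotvec())/4).round(2))
    if tgt is not None: print('shift/20mm now',(T.T@(tgt-s['position'])/.02).round(2),' after turn',(Rt(phi).T@(tgt-s['position'])/.02).round(2))
E
python3 -c "
from kf import *
todo(55);print(Rt(55).round(2).tolist())"
```

```text
clock: 21.42
position: [0.5234, 0.0833, 0.2568]
ee_rot: [-2.332, 2.105, -0.0]
force: [-0.1, 0.9, -0.0]
width: 0.999
gripper_force: 0.0
clock: 22.08
position: [0.4488, 0.217, 0.2575]
ee_rot: [-2.337, 2.097, 0.001]
force: [-0.6, 0.7, 0.4]
width: 0.997
gripper_force: 0.0
t 22.08 pos [0.4488 0.217  0.2575] j [ 0.33  0.45 -1.21  1.77  0.44  1.24  2.25]
rotvec/4deg [ 5.02 -9.45 30.23]
[[-0.72, 0.39, 0.57], [0.51, 0.86, 0.06], [-0.47, 0.33, -0.82]]
```

```bash
for i in 1; do
python3 -m handwheel '[[0,0,0,0.16,-0.31,0.98],[0,0,0,0.16,-0.31,0.98],[0,0,0,0.16,-0.31,0.98],[0,0,0,0.16,-0.31,0.98],[0,0,0,0.16,-0.31,0.98],[0,0,0,0.16,-0.31,0.98],[0,0,0,0.16,-0.31,0.98],[0,0,0,0.16,-0.31,0.98]]'
done
python3 -m handwheel '[[0,0,0,0.16,-0.31,0.98],[0,0,0,0.16,-0.31,0.98],[0,0,0,0.16,-0.31,0.98],[0,0,0,0.16,-0.31,0.98],[0,0,0,0.16,-0.31,0.98],[0,0,0,0.16,-0.31,0.98],[0,0,0,0.16,-0.31,0.98],[0,0,0,0.16,-0.31,0.98]]'
python3 -m handwheel '[[0,0,0,0.16,-0.31,0.98],[0,0,0,0.16,-0.31,0.98],[0,0,0,0.16,-0.31,0.98],[0,0,0,0.16,-0.31,0.98],[0,0,0,0.16,-0.31,0.98],[0,0,0,0.16,-0.31,0.98],[0,0,0,0.16,-0.31,0.98],[0,0,0,0.16,-0.31,0.98]]'
python3 -m handwheel '[[0,0,0,0.16,-0.31,0.98],[0,0,0,0.16,-0.31,0.98],[0,0,0,0.16,-0.31,0.98],[0,0,0,0.16,-0.31,0.98],[0,0,0,0.16,-0.31,0.98],[0,0,0,0.16,-0.31,0.98],[0,0,0,0.16,-0.31,0.98],[0,0,0,0,0,0]]'
cat > key.py <<'E'
import sys
from kf import *
w=get_image('wrist');t=get_image('top');sd=get_image('side');save(w,sys.argv[1])
for l in ('barrel_face','key_grip'):
    rs=[]
    for c,im in (('wrist',w),('top',t),('side',sd)):
        q=place_of(l,c)
        if q:
            px=np.array(q[0]['point'])*[560,420];r=ray(im,px,c=='wrist');print(c,l,px.round(),atz(*r,.101 if l[0]=='b' else .134).round(4),round(q[0]['score'],2))
            if q[0]['score']>.5: rs.append(r)
    if len(rs)>1: print('  3D',tri(rs))
todo(55)
E
python3 key.py w6
```

```text
clock: 22.75
position: [0.4518, 0.2124, 0.2568]
ee_rot: [-1.572, 2.507, 0.101]
force: [0.0, -0.1, -0.1]
width: 0.997
gripper_force: 0.0
clock: 23.42
position: [0.4516, 0.2124, 0.2568]
ee_rot: [-0.772, 2.679, 0.184]
force: [-0.8, -0.3, -0.2]
width: 0.999
gripper_force: 0.0
clock: 24.08
position: [0.4515, 0.2126, 0.2569]
ee_rot: [0.019, 2.644, 0.247]
force: [0.1, 1.2, 0.3]
width: 1.0
gripper_force: 0.0
clock: 24.75
position: [0.4512, 0.2135, 0.2568]
ee_rot: [0.673, 2.46, 0.287]
force: [-1.1, 0.1, 0.2]
width: 0.999
gripper_force: 0.0
wrist barrel_face [280. 194.] [0.5673 0.2193 0.101 ] 0.76
top barrel_face [220. 204.] [0.5723 0.2112 0.101 ] 0.86
side barrel_face [261. 172.] [0.5585 0.2517 0.101 ] 0.58
  3D (array([0.55910399, 0.21656939, 0.11804282]), np.float64(0.01280789307828733))
wrist key_grip [284. 203.] [0.5459 0.2208 0.134 ] 0.72
top key_grip [215. 209.] [0.5468 0.219  0.134 ] 0.49
side key_grip [256. 170.] [0.5367 0.2191 0.134 ] 0.7
  3D (array([0.53870309, 0.22018432, 0.13630857]), np.float64(0.0032292271554026255))
t 25.2 pos [0.4517 0.2125 0.2568] j [ 0.34  0.02 -1.14  2.24  0.84  0.56 -0.42]
rotvec/4deg [ 0.01  0.07 -0.25]
```

View pics/w6.png

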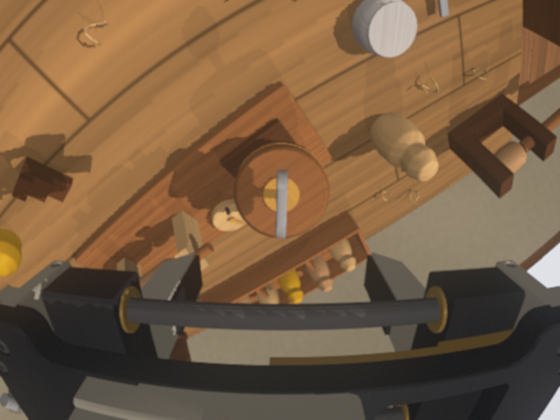

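The wrist picture shows the key wing straight up and down at column 282, rows 170 to 238. The barrel face is a circle centred near (282,190), spanning columns 235 to 329. The wing is aligned with the tool's x. Next I'll work out the offset.

Run:
```python
from kf import *
w=get_image('wrist');s=observe();T=rot(s['ee_rot']);p=s['position']
print('tool z vs -n',(T[:,2]@-n))
def at(u,v,d):
    o,r=ray(w,(u,v),True);o=T.T@(o-p);r=T.T@r;return (o+r*(d-o[2])/r[2])*1000
for d in (.17,.18,.19,.2): print(d,'L',at(235,190,d).round(1),'R',at(329,190,d).round(1),'T',at(282,142,d).round(1),'B',at(282,238,d).round(1),'hole',at(281.5,192,d).round(1))
for d in (.12,.13,.14,.15): print(d,'wing',at(282,170,d).round(1),at(281,238,d).round(1))
g=np.array([.5785,.2215,.101])-.017*ex
print('pred face in tool',(T.T@(g-p)*1000).round(1))
q=trace('key_grip','wrist')
if q: v,u=np.nonzero(q[0]['region']);print(q[0]['score'],u.min(),u.max(),v.min(),v.max(),u.mean(),v.mean())
```

```text
tool z vs -n 0.9999888979854958
0.17 L [  3.8 -48.4 170. ] R [  3.9  49.6 170. ] T [ 53.4   0.6 170. ] B [-49.8   0.6 170. ] hole [1.5e+00 1.0e-01 1.7e+02]
0.18 L [  1.4 -49.9 180. ] R [  1.4  51.1 180. ] T [ 52.5   0.6 180. ] B [-53.9   0.6 180. ] hole [ -1.   0. 180.]
0.19 L [ -1.  -51.5 190. ] R [ -1.   52.5 190. ] T [ 51.6   0.6 190. ] B [-58.    0.5 190. ] hole [ -3.5   0.  190. ]
0.2 L [ -3.4 -53.  200. ] R [ -3.4  54.  200. ] T [ 50.7   0.5 200. ] B [-62.    0.5 200. ] hole [ -6.  -0. 200.]
0.12 wing [ 33.6   0.8 120. ] [-29.5  -0.2 120. ]
0.13 wing [ 31.8   0.7 130. ] [-33.6  -0.2 130. ]
0.14 wing [ 30.1   0.7 140. ] [-37.6  -0.3 140. ]
0.15 wing [ 28.3   0.7 150. ] [-41.7  -0.4 150. ]
pred face in tool [ -1.8  -2.5 190.8]
0.73 275 288 169 238 281.70849673202616 202.58169934640523
```

```bash
python3 -m handwheel '[[-0.15,0.01,1,0,0,-0.2],[0,0,1,0,0,0],[0,0,1,0,0,0],[0,0,1,0,0,0],[0,0,1,0,0,0],[0,0,1,0,0,0],[0,0,1,0,0,0],[0,0,0.7,0,0,0]]' 0.5
python3 -m handwheel '[[0,0,0.6,0,0,0],[0,0,0,0,0,0]]' 0.5
python3 -m handwheel '[[0,0,0,0,0,0],[0,0,0,0,0,0],[0,0,0,0,0,0],[0,0,0,0,0,0],[0,0,0,0,0,0],[0,0,0,0,0,0],[0,0,0,0,0,0]]' 0 40
python3 -c "
from kf import *
todo(55);s=observe();print(s['ft_torque'],s['width'])"
```

```text
clock: 25.97
position: [0.5429, 0.2196, 0.1306]
ee_rot: [0.653, 2.467, 0.279]
force: [-0.1, -1.0, -0.7]
width: 0.511
gripper_force: 0.0
clock: 26.13
position: [0.5496, 0.2197, 0.1204]
ee_rot: [0.654, 2.468, 0.278]
force: [-0.1, 0.3, -0.2]
width: 0.501
gripper_force: 0.0
clock: 26.72
position: [0.5486, 0.2191, 0.1226]
ee_rot: [0.653, 2.465, 0.277]
force: [-5.7, -4.2, 4.0]
width: 0.109
gripper_force: 39.8
t 26.72 pos [0.5486 0.2191 0.1226] j [ 0.06  0.5  -0.93  2.25  1.62  0.72 -1.05]
rotvec/4deg [-0.02  0.08 -0.05]
[-0.95371872  1.08258546 -0.56057027] 0.10924345707932223
```

```bash
python3 -m handwheel '[[0,0,0,0,0,1],[0,0,0,0,0,1],[0,0,0,0,0,1],[0,0,0,0,0,1],[0,0,0,0,0,1],[0,0,0,0,0,1],[0,0,0,0,0,1],[0,0,0,0,0,1]]'
cat > st.py <<'E'
from kf import *
s=observe();T=rot(s['ee_rot'])
ph=np.degrees(np.arctan2(T[:,1]@ey,T[:,1]@exp_))
tc=T.T@s['force'];m=T.T@s['ft_torque']
print('t',round(s['clock'],2),'phi',ph.round(1),'pos',s['position'].round(4),'tilt',T[:,2]@-n,'j',s['joints'].round(2),'F',tc.round(1),'M',m.round(2),'w',round(s['width'],3))
E
python3 st.py
```

```text
clock: 27.38
position: [0.5494, 0.2201, 0.1232]
ee_rot: [1.337, 2.232, 0.489]
force: [-0.9, -1.8, 4.7]
width: 0.107
gripper_force: 40.0
t 27.38 phi 22.6 pos [0.5494 0.2201 0.1232] tilt 0.9999817368638182 j [ 0.09  0.51 -0.97  2.25  1.62  0.75 -1.61] F [-2.2  1.  -4.4] M [ 0.75 -0.27 -0.17] w 0.107
```

```bash
python3 -m handwheel '[[0,0,0,0,0,1],[0,0,0,0,0,1],[0,0,0,0,0,1],[0,0,0,0,0,1],[0,0,0,0,0,1],[0,0,0,0,0,1],[0,0,0,0,0,1],[0,0,0,0,0,1]]'
python3 -m handwheel '[[0,0,0,0,0,1],[0,0,0,0,0,1],[0,0,0,0,0,1],[0,0,0,0,0,1],[0,0,0,0,0,1],[0,0,0,0,0,1],[0,0,0,0,0,0]]'
python3 st.py
```

```text
clock: 28.05
position: [0.5505, 0.2203, 0.124]
ee_rot: [1.96, 1.832, 0.677]
force: [1.5, -1.8, 5.4]
width: 0.103
gripper_force: 40.0
clock: 28.63
position: [0.5513, 0.22, 0.1245]
ee_rot: [2.369, 1.423, 0.796]
force: [3.3, -2.1, 8.8]
width: 0.108
gripper_force: 39.8
t 28.63 phi -33.5 pos [0.5513 0.22   0.1245] tilt 0.9999556272213955 j [ 0.13  0.54 -1.04  2.25  1.63  0.8  -2.58] F [ 2.2  7.6 -5.4] M [-0.69 -0.55 -0.02] w 0.108
```

```bash
python3 -m handwheel '[[0,0,0,0,0,0],[0,0,0,0,0,0],[0,0,-0.5,0,0,0],[0,0,-1,0,0,0],[0,0,-1,0,0,-1],[0,0,0,0,0,-1],[0,0,0,0,0,-1],[0,0,0,0,0,-1]]' 0.45
python3 -m handwheel '[[0,0,0,0,0,-1],[0,0,0,0,0,-1],[0,0,0,0,0,-1],[0,0,0,0,0,-1],[0,0,0,0,0,-1],[0,0,0,0,0,-1],[0,0,0,0,0,-1],[0,0,0,0,0,-1]]'
python3 -m handwheel '[[0,0,0,0,0,-1],[0,0,0,0,0,-1],[0,0,0,0,0,-1],[0,0,0,0,0,-1],[0,0,0,0,0,-1],[0,0,0,0,0,-1],[0,0,0,0,0,-1],[0,0,0,0,0,-1]]'
python3 -m handwheel '[[0,0,0,0,0,-1],[0,0,0,0,0,-1],[0,0,0,0,0,-1],[0,0,0,0,0,-1],[0,0,0,0,0,-1],[0,0,0,0,0,-1],[0,0,0,0,0,-1],[0,0,0,0,0,-1]]'
python3 -m handwheel '[[0,0,0,0,0,-1],[0,0,0,0,0,-1],[0,0,0,0,0,-1],[0,0,0,0,0,-1],[0,0,0,0,0,-1],[0,0,0,0,0,-1],[0,0,0,0,0,-1],[0,0,0,0,0,-1]]'
python3 -m handwheel '[[0,0,0,0,0,-1],[0,0,0,0,0,-1],[0,0,0,0,0,-1],[0,0,0,0,0,-1],[0,0,0,0,0,-1],[0,0,0,0,0,-1],[0,0,0,0,0,-1],[0,0,0,0,0,-1]]'
python3 -m handwheel '[[0,0,0,0,0,-1],[0,0,0,0,0,0]]'
python3 st.py; python3 -c "
from kf import *
todo(146.5,np.array([.5505,.220,.1235]))"
python3 - <<'E'
from h import *
w=get_image('wrist'); save(w,'w7'); q=trace('key_grip','wrist')
if q:
    v,u=np.nonzero(q[0]['region']);P=np.c_[u,v].astype(float);print(q[0]['score'],u.min(),u.max(),v.min(),v.max(),P.mean(0),np.linalg.eigh(np.cov((P-P.mean(0)).T))[1][:,1])
E
```

```text
clock: 29.3
position: [0.52, 0.2176, 0.1638]
ee_rot: [2.097, 1.716, 0.715]
force: [0.5, -0.7, -0.7]
width: 0.451
gripper_force: 0.0
clock: 29.97
position: [0.52, 0.2176, 0.1632]
ee_rot: [1.492, 2.155, 0.536]
force: [-0.8, -0.1, 0.5]
width: 0.447
gripper_force: 0.0
clock: 30.63
position: [0.5199, 0.2177, 0.1632]
ee_rot: [0.821, 2.426, 0.332]
force: [-0.4, 0.4, -0.7]
width: 0.451
gripper_force: 0.0
clock: 31.3
position: [0.5199, 0.2177, 0.1632]
ee_rot: [0.119, 2.528, 0.113]
force: [-0.5, -0.1, -0.1]
width: 0.448
gripper_force: 0.0
clock: 31.97
position: [0.52, 0.2177, 0.1632]
ee_rot: [-0.582, 2.463, -0.11]
force: [-0.5, -0.4, -0.2]
width: 0.451
gripper_force: 0.0
clock: 32.63
position: [0.52, 0.2176, 0.1632]
ee_rot: [-1.253, 2.233, -0.329]
force: [0.3, 0.3, -0.8]
width: 0.447
gripper_force: 0.0
clock: 32.8
position: [0.52, 0.2177, 0.1633]
ee_rot: [-1.333, 2.192, -0.355]
force: [-0.4, 0.3, 0.7]
width: 0.445
gripper_force: 0.0
t 32.8 phi 147.0 pos [0.52   0.2177 0.1633] tilt 0.9999916583326739 j [ 0.2   0.43 -1.12  2.26  1.47  0.76  0.67] F [-0.3  0.  -0.8] M [-0.65  0.36  0.05] w 0.445
t 32.8 pos [0.52   0.2177 0.1633] j [ 0.2   0.43 -1.12  2.26  1.47  0.76  0.67]
rotvec/4deg [-0.06  0.01  0.13]
shift/20mm now [-0.03 -0.1   2.51]  after turn [-0.03 -0.11  2.5 ]
0.69 269 287 191 291 [277.774375 239.04375 ] [-0.01126583  0.99993654]
```

```bash
python3 -m handwheel '[[-0.03,-0.1,0.9,0,0,0.1],[0,0,0.9,0,0,0],[0,0,0.7,0,0,0],[0,0,0,0,0,0],[0,0,0,0,0,0],[0,0,0,0,0,0],[0,0,0,0,0,0],[0,0,0,0,0,0]]' 0.4
python3 -m handwheel '[[0,0,0,0,0,0],[0,0,0,0,0,0],[0,0,0,0,0,0],[0,0,0,0,0,0],[0,0,0,0,0,0],[0,0,0,0,0,0]]' 0 40
python3 st.py
python3 -m handwheel '[[0,0,0,0,0,1],[0,0,0,0,0,1],[0,0,0,0,0,1],[0,0,0,0,0,1],[0,0,0,0,0,1],[0,0,0,0,0,1],[0,0,0,0,0,1],[0,0,0,0,0,1]]'
python3 -m handwheel '[[0,0,0,0,0,1],[0,0,0,0,0,1],[0,0,0,0,0,1],[0,0,0,0,0,1],[0,0,0,0,0,1],[0,0,0,0,0,1],[0,0,0,0,0,1],[0,0,0,0,0,1]]'
python3 st.py
```

```text
clock: 33.57
position: [0.5507, 0.2202, 0.1247]
ee_rot: [-1.32, 2.198, -0.352]
force: [0.2, 0.2, 0.4]
width: 0.4
gripper_force: 0.0
clock: 34.07
position: [0.5513, 0.2197, 0.1242]
ee_rot: [-1.319, 2.198, -0.353]
force: [0.6, -2.0, 5.1]
width: 0.105
gripper_force: 40.0
t 34.07 phi 146.4 pos [0.5513 0.2197 0.1242] tilt 0.9999828150555601 j [ 0.14  0.55 -1.05  2.24  1.62  0.8   0.57] F [-0.1 -3.8 -3.9] M [-0.11  0.52  0.1 ] w 0.105
clock: 34.73
position: [0.552, 0.2189, 0.1246]
ee_rot: [-0.648, 2.445, -0.136]
force: [1.0, -6.9, 9.6]
width: 0.107
gripper_force: 40.0
clock: 35.4
position: [0.5523, 0.2178, 0.1247]
ee_rot: [0.052, 2.525, 0.086]
force: [-0.7, -9.0, 13.7]
width: 0.111
gripper_force: 40.0
t 35.4 phi 82.1 pos [0.5523 0.2178 0.1247] tilt 0.9999524639705583 j [ 0.19  0.59 -1.12  2.24  1.63  0.86 -0.54] F [ -7.8  -8.  -12.1] M [ 1.82 -0.51 -0.17] w 0.111
```

```bash
python3 -m handwheel '[[-0.08,-0.08,-0.05,0,0,0],[0,0,0,0,0,1],[0,0,0,0,0,1],[0,0,0,0,0,1],[0,0,0,0,0,1],[0,0,0,0,0,1],[0,0,0,0,0,1],[0,0,0,0,0,1]]'
python3 st.py
python3 -m handwheel '[[0,0,0,0,0,1],[0,0,0,0,0,1],[0,0,0,0,0,1],[0,0,0,0,0,1],[0,0,0,0,0,1],[0,0,0,0,0,1],[0,0,0,0,0,1]]'
python3 st.py
```

```text
clock: 36.07
position: [0.552, 0.2167, 0.1246]
ee_rot: [0.667, 2.463, 0.281]
force: [5.3, -1.7, -6.8]
width: 0.109
gripper_force: 40.0
t 36.07 phi 54.2 pos [0.552  0.2167 0.1246] tilt 0.9999856522854209 j [ 0.21  0.6  -1.15  2.24  1.63  0.88 -1.01] F [-1.5 -1.6  8.6] M [ 0.83 -0.12 -0.22] w 0.109
clock: 36.65
position: [0.5515, 0.2161, 0.1241]
ee_rot: [1.265, 2.268, 0.462]
force: [3.6, -3.9, -4.1]
width: 0.11
gripper_force: 40.0
t 36.65 phi 26.2 pos [0.5515 0.2161 0.1241] tilt 0.9999830718522718 j [ 0.22  0.61 -1.17  2.24  1.63  0.89 -1.5 ] F [-3.8 -1.6  5.2] M [ 1.31 -0.57 -0.29] w 0.11
```

```bash
python3 -m handwheel '[[0,0,0,0,0,1],[0,0,0,0,0,1],[0,0,0,0,0,1],[0,0,0,0,0,1],[0,0,0,0,0,1],[0,0,0,0,0,1],[0,0,0,0,0,1],[0,0,0,0,0,1]]'
python3 st.py
python3 -m handwheel '[[0,0,0,0,0,1],[0,0,0,0,0,1],[0,0,0,0,0,1],[0,0,0,0,0,1],[0,0,0,0,0,1],[0,0,0,0,0,1],[0,0,0,0,0,1],[0,0,0,0,0,1]]'
python3 st.py
```

```text
clock: 37.32
position: [0.5506, 0.2157, 0.1235]
ee_rot: [1.897, 1.888, 0.649]
force: [0.3, -4.0, -5.0]
width: 0.104
gripper_force: 40.0
t 37.32 phi -5.8 pos [0.5506 0.2157 0.1235] tilt 0.999983996041293 j [ 0.23  0.63 -1.19  2.24  1.63  0.91 -2.05] F [-4.3 -2.6  4.1] M [ 1.5  -1.34 -0.25] w 0.104
clock: 37.98
position: [0.5497, 0.216, 0.1229]
ee_rot: [2.439, 1.346, 0.803]
force: [-1.9, -3.3, -7.8]
width: 0.11
gripper_force: 40.0
t 37.98 phi -37.7 pos [0.5497 0.216  0.1229] tilt 0.9999889741763841 j [ 0.24  0.64 -1.2   2.24  1.63  0.92 -2.61] F [-6.3 -3.1  5.2] M [ 1.3  -2.08 -0.29] w 0.11
```

```bash
python3 -m handwheel '[[0,0,0,0,0,0],[0,0,0,0,0,0],[0,0,-0.5,0,0,0],[0,0,-1,0,0,0],[0,0,-1,0,0,-1],[0,0,0,0,0,-1],[0,0,0,0,0,-1],[0,0,0,0,0,-1]]' 0.45
python3 -m handwheel '[[0,0,0,0,0,-1],[0,0,0,0,0,-1],[0,0,0,0,0,-1],[0,0,0,0,0,-1],[0,0,0,0,0,-1],[0,0,0,0,0,-1],[0,0,0,0,0,-1],[0,0,0,0,0,-1]]'
python3 -m handwheel '[[0,0,0,0,0,-1],[0,0,0,0,0,-1],[0,0,0,0,0,-1],[0,0,0,0,0,-1],[0,0,0,0,0,-1],[0,0,0,0,0,-1],[0,0,0,0,0,-1],[0,0,0,0,0,-1]]'
python3 -m handwheel '[[0,0,0,0,0,-1],[0,0,0,0,0,-1],[0,0,0,0,0,-1],[0,0,0,0,0,-1],[0,0,0,0,0,-1],[0,0,0,0,0,-1],[0,0,0,0,0,-1],[0,0,0,0,0,-1]]'
python3 -m handwheel '[[0,0,0,0,0,-1],[0,0,0,0,0,-1],[0,0,0,0,0,-1],[0,0,0,0,0,-1],[0,0,0,0,0,-1],[0,0,0,0,0,-1],[0,0,0,0,0,-1],[0,0,0,0,0,-1]]'
python3 -m handwheel '[[0,0,0,0,0,-1],[0,0,0,0,0,-1],[0,0,0,0,0,-1],[0,0,0,0,0,-1],[0,0,0,0,0,-1],[0,0,0,0,0,-1],[0,0,0,0,0,-1],[0,0,0,0,0,-1]]'
python3 -m handwheel '[[0,0,0,0,0,-1],[0,0,0,0,0,0]]'
python3 st.py
python3 - <<'E'
from kf import *
todo(142.3,np.array([.5505,.2185,.1235]))
w=get_image('wrist'); save(w,'w8'); q=trace('key_grip','wrist')
if q:
    v,u=np.nonzero(q[0]['region']);P=np.c_[u,v].astype(float);print(q[0]['score'],u.min(),u.max(),v.min(),v.max(),P.mean(0),np.linalg.eigh(np.cov((P-P.mean(0)).T))[1][:,1])
E
```

```text
clock: 38.65
position: [0.5232, 0.2164, 0.1675]
ee_rot: [2.169, 1.646, 0.739]
force: [0.5, 0.3, 0.8]
width: 0.45
gripper_force: 0.0
clock: 39.32
position: [0.5231, 0.2164, 0.1669]
ee_rot: [1.576, 2.105, 0.564]
force: [0.6, -0.3, -0.7]
width: 0.449
gripper_force: 0.0
clock: 39.98
position: [0.5231, 0.2164, 0.1669]
ee_rot: [0.912, 2.398, 0.362]
force: [-1.0, -0.3, -0.5]
width: 0.448
gripper_force: 0.0
clock: 40.65
position: [0.5231, 0.2164, 0.1669]
ee_rot: [0.212, 2.523, 0.145]
force: [0.8, 0.0, 0.4]
width: 0.452
gripper_force: 0.0
clock: 41.32
position: [0.5231, 0.2164, 0.1669]
ee_rot: [-0.49, 2.479, -0.079]
force: [-0.4, 0.3, -0.3]
width: 0.449
gripper_force: 0.0
clock: 41.98
position: [0.5231, 0.2164, 0.1669]
ee_rot: [-1.166, 2.271, -0.3]
force: [0.8, 0.2, 0.5]
width: 0.452
gripper_force: 0.0
clock: 42.15
position: [0.5231, 0.2163, 0.1669]
ee_rot: [-1.247, 2.234, -0.326]
force: [-0.9, 0.3, 0.2]
width: 0.45
gripper_force: 0.0
t 42.15 phi 142.7 pos [0.5231 0.2163 0.1669] tilt 0.999985557144 j [ 0.27  0.48 -1.23  2.25  1.48  0.83  0.61] F [ 0.   0.7 -0.7] M [-0.67  0.41  0.09] w 0.45
t 42.15 pos [0.5231 0.2163 0.1669] j [ 0.27  0.48 -1.23  2.25  1.48  0.83  0.61]
rotvec/4deg [-0.07  0.04  0.11]
shift/20mm now [0.1  0.09 2.56]  after turn [0.09 0.08 2.56]
```

View pics/w8.png

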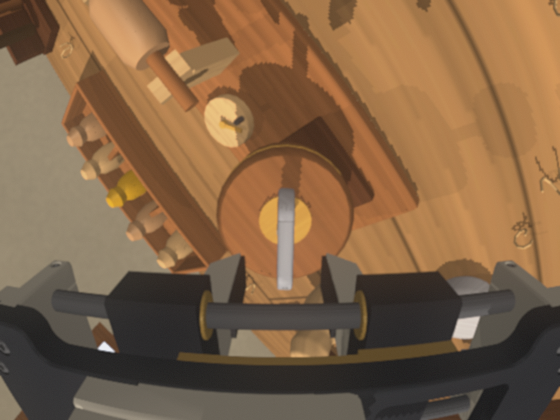

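The key wing stands upright at column 286, the arbor still lies in the posts, and the dial pointer at (230,121) is already close to its pin at (238,121). I'm taking the last grip now.

```bash
python3 -m handwheel '[[0.08,0.09,0.9,0,0,0.1],[0,0,0.9,0,0,0],[0,0,0.7,0,0,0],[0,0,0,0,0,0],[0,0,0,0,0,0],[0,0,0,0,0,0]]' 0.4
python3 -m handwheel '[[0,0,0,0,0,0],[0,0,0,0,0,0],[0,0,0,0,0,0],[0,0,0,0,0,0],[0,0,0,0,0,0],[0,0,0,0,0,0]]' 0 40
python3 st.py
python3 -m handwheel '[[0,0,0,0,0,1],[0,0,0,0,0,1],[0,0,0,0,0,1],[0,0,0,0,0,0]]'
python3 st.py
python3 -m handwheel '[[0,0,0,0,0,1],[0,0,0,0,0,1],[0,0,0,0,0,1],[0,0,0,0,0,0]]'
python3 st.py
```

```text
clock: 42.75
position: [0.5492, 0.2184, 0.1246]
ee_rot: [-1.232, 2.242, -0.321]
force: [-0.2, 0.1, -0.7]
width: 0.396
gripper_force: 0.0
clock: 43.25
position: [0.5498, 0.2178, 0.1245]
ee_rot: [-1.231, 2.242, -0.323]
force: [-1.6, -3.1, 5.9]
width: 0.107
gripper_force: 40.0
t 43.25 phi 142.0 pos [0.5498 0.2178 0.1245] tilt 0.9999843448413804 j [ 0.2   0.6  -1.15  2.24  1.63  0.87  0.51] F [ 1.2 -3.3 -5.9] M [-0.28  0.55  0.07] w 0.107
clock: 43.58
position: [0.5498, 0.2177, 0.1245]
ee_rot: [-0.979, 2.347, -0.241]
force: [-2.3, -2.9, 7.5]
width: 0.106
gripper_force: 40.0
t 43.58 phi 129.7 pos [0.5498 0.2177 0.1245] tilt 0.9999836815246903 j [ 0.21  0.6  -1.16  2.24  1.63  0.88  0.3 ] F [ 0.  -3.5 -7.6] M [0.02 0.57 0.1 ] w 0.106
clock: 43.92
position: [0.5498, 0.2177, 0.1245]
ee_rot: [-0.726, 2.427, -0.158]
force: [-2.9, -2.0, 7.1]
width: 0.108
gripper_force: 40.0
t 43.92 phi 117.7 pos [0.5498 0.2177 0.1245] tilt 0.9999836271484502 j [ 0.21  0.61 -1.17  2.24  1.63  0.89  0.09] F [-0.7 -2.3 -7.6] M [0.22 0.59 0.04] w 0.108
```

```bash
sed -i "s/print('t'/print('e7',s['joint_efforts'][6].round(3),'t'/" st.py
python3 -m handwheel '[[0,0,0,0,0,1],[0,0,0,0,0,1],[0,0,0,0,0,1]]'
python3 st.py
python3 -m handwheel '[[0,0,0,0,0,1],[0,0,0,0,0,1],[0,0,0,0,0,1]]'
python3 st.py
python3 -m handwheel '[[0,0,0,0,0,1],[0,0,0,0,0,1],[0,0,0,0,0,1]]'
python3 st.py
```

```text
clock: 44.17
position: [0.5498, 0.2177, 0.1244]
ee_rot: [-0.469, 2.483, -0.075]
force: [-2.0, -1.9, 5.8]
width: 0.104
gripper_force: 40.0
e7 1.564 t 44.17 phi 105.8 pos [0.5498 0.2177 0.1244] tilt 0.9999833638935233 j [ 0.22  0.62 -1.18  2.24  1.63  0.9  -0.12] F [-1. -2. -6.] M [ 0.32  0.51 -0.21] w 0.104
clock: 44.42
position: [0.5498, 0.2178, 0.1245]
ee_rot: [-0.207, 2.517, 0.009]
force: [-1.5, -2.3, 6.3]
width: 0.106
gripper_force: 40.0
e7 1.535 t 44.42 phi 93.8 pos [0.5498 0.2178 0.1245] tilt 0.9999833399765474 j [ 0.22  0.62 -1.18  2.24  1.64  0.91 -0.32] F [-2.1 -2.3 -6.2] M [ 0.53  0.4  -0.16] w 0.106
clock: 44.67
position: [0.5499, 0.2178, 0.1245]
ee_rot: [0.058, 2.527, 0.093]
force: [-2.2, -1.2, 5.9]
width: 0.106
gripper_force: 40.3
e7 1.346 t 44.67 phi 81.8 pos [0.5499 0.2178 0.1245] tilt 0.9999828997516843 j [ 0.23  0.62 -1.19  2.24  1.64  0.91 -0.53] F [-1.6 -0.7 -6.1] M [ 0.54  0.34 -0.58] w 0.106
```

```bash
python3 -m handwheel '[[0,0,0,0,0,1],[0,0,0,0,0,0.5]]'
python3 st.py
python3 -m handwheel '[[0,0,0,0,0,0.5],[0,0,0,0,0,0]]'
python3 st.py
```

```text
clock: 44.83
position: [0.5497, 0.2178, 0.1244]
ee_rot: [0.189, 2.524, 0.135]
force: [-3.0, -1.5, 5.1]
width: 0.121
gripper_force: 44.8
e7 -0.991 t 44.83 phi 75.9 pos [0.5497 0.2178 0.1244] tilt 0.9999835345749121 j [ 0.23  0.63 -1.19  2.24  1.64  0.91 -0.64] F [-0.7 -1.1 -5.9] M [ 0.6   0.29 -1.05] w 0.121
clock: 45.0
position: [0.5495, 0.2178, 0.1242]
ee_rot: [0.23, 2.522, 0.148]
force: [-2.1, -2.6, 5.3]
width: 0.132
gripper_force: 45.1
e7 -1.859 t 45.0 phi 74.0 pos [0.5495 0.2178 0.1242] tilt 0.9999854229827838 j [ 0.23  0.63 -1.19  2.24  1.64  0.92 -0.67] F [-1.8 -2.  -5.7] M [ 0.65  0.39 -1.03] w 0.132
```

The key has reached its stop: the torque jumped to 1 N·m and the wing began slipping in the pads. I'm releasing it and backing off.

```bash
python3 -m handwheel '[[0,0,0,0,0,0],[0,0,0,0,0,0],[0,0,0,0,0,0],[0,0,-0.5,0,0,0],[0,0,-1,0,0,0],[0,0,-1,0,0,0],[0,0,-1,0,0,0],[0,0,-1,0,0,0]]' 0.5
python3 -m handwheel '[[0,0,-1,0,0,0],[0,0,-1,0,0,0],[0,0,-0.5,0,0,0],[0,0,0,0,0,0]]'
python3 st.py
python3 - <<'E'
from h import *
w=get_image('wrist')['image'][:,:,::-1]; t=get_image('top')['image'][:,:,::-1][150:250,180:320]; s=get_image('side')['image'][:,:,::-1][140:280,210:350]
cv2.imwrite('pics/c9.png',np.hstack([cv2.resize(w[60:340,60:400],(486,400),interpolation=3),np.vstack([cv2.resize(t,(280,200),interpolation=3),cv2.resize(s,(280,200))])]))
E
```

```text
clock: 45.67
position: [0.4972, 0.2133, 0.1978]
ee_rot: [0.23, 2.523, 0.149]
force: [0.5, -0.8, -0.3]
width: 0.501
gripper_force: 0.0
clock: 46.0
position: [0.469, 0.211, 0.2406]
ee_rot: [0.228, 2.519, 0.148]
force: [0.2, 1.2, 0.3]
width: 0.503
gripper_force: 0.0
e7 1.637 t 46.0 phi 74.1 pos [0.469  0.211  0.2406] tilt 0.9999626947662011 j [ 0.4   0.14 -1.25  2.25  1.05  0.62 -0.24] F [-0.1  1.3 -0.1] M [ 0.15  0.61 -0.09] w 0.503
```

View pics/c9.png

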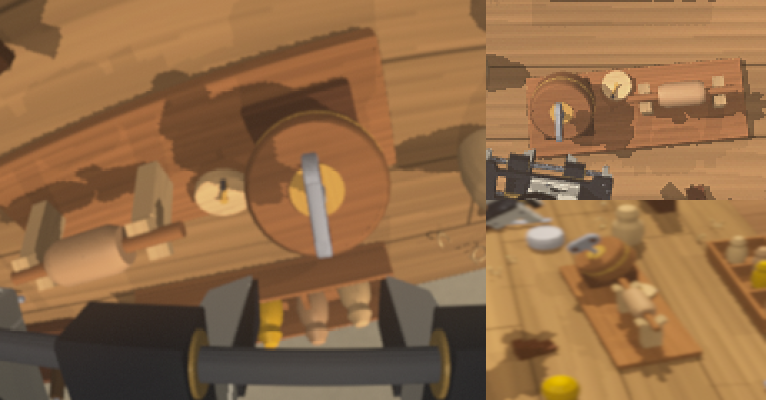

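The last picture shows the dial pointer against its pin at (222,185), the key free, and the arbor level in both posts. Handing in.

```bash
python3 -c "
from cell import sign_off; print(sign_off())"
```

```text
the job is handed in; nothing more can be done
None
```

The arbor is lying level in both notched posts with the blank between them, the key is wound to its stop with the dial pointer at its pin, and the job was handed in at about 46 s with nothing else on the bench touched.

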